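# Turn the sample carousel and weigh the blue-lidded pot

## Robot

A 6-joint arm with a two-finger parallel gripper is mounted at the origin on a cart in front of the work surface, level with it; the furniture and walls round the work are solid. World frame = base frame: x ahead of the robot, y to its left, z up, the work surface at z = 0. Lengths are in m, angles in rad, forces in N, time in s.
With the tool pointing down it reaches from about 0.375 to 0.975 m from the base axis. Payload 3.8 kg.
Tool frame: the origin (TCP) lies between the finger pads; the fingertips stand ctrl.tcp_to_tips ahead of it and the grasp point (between the pads) lies 6 mm ahead of it (ctrl.tcp_to_tips is the distance from the TCP to the fingertips, in m); z points along the fingers, y is the direction in which the jaws open and shut (so a half turn about z gives the same grasp; the last joint's range is limited). The gripper opens to 85 mm and grips with 20 to 120 N. Pads are 22 mm wide; open, the fingers measure 114 mm over their backs; the gripper's body (76 mm by 85 mm) begins 54 mm behind the grasp point. The pads swing forward as they close: fully open they stand 13 mm farther back than shut.
Start: joints at [-1.266, 0.264, 1.604, -0, 1.274, -0.037], TCP at [0.226, -0.636, 0.256] pointing down, gripper open.
Joint ranges: [-2.63, 2.63], [-0.94, 2.18], [0.31, 2.57], [-1.31, 4.45], [0, 2.66], [-2.55, 2.55]. Speed limits (rad/s): [2.57, 2.57, 3.14, 3.14, 3.14, 3.14].

## Interface

Orientations are given as a unit quaternion [x, y, z, w].
In Python, from plant import ctrl gives the robot as it stands.
- The arm moves only by the shell command python3 -m creep 'ROWS' [OPENING]. ROWS is text: rows parted by semicolons, each of 6 numbers parted by spaces: the shift along the world's x, y, z each as a share of 0.2 m, from -1 to 1, then the turn, a rotation vector about the world's x, y, z each as a share of 120 degrees, from -1 to 1. A call has 1 to 12 rows; each row is the pose to reach, as a shift and turn from the pose commanded when the call began; what a row does not reach only later rows make up. A row lasts 1/12 s, in which the tool goes at most 41.7 mm and 7.16 degrees, less where a joint would pass 70% of its speed; a pose out of reach is approached as far as the arm can. A call with a number of a shift or a turn outside -1 to 1 is refused whole. A call with a gripper value outside its range is refused whole. OPENING is the opening, from -1 (shut) to 1 (fully open), so that 0 is half open, set as the call begins (- or left out, the last holds). The fingers move at their own pace and stop on an object; the grip force is fixed at half the most. Time passes only in rows, so rows that repeat a pose let the fingers close. It gives the time, the measured TCP pose, the force and the opening at its end, in the units of the state.
- ctrl.sense(): the state, without advancing time (a new reading comes with each control period).
- ctrl.capture(name): name is "side" or "top"; returns the picture (384x512x3 uint8, red, green, blue); there is no depth.
- ctrl.camera_params(name): a dict with "fovy" (degrees; the focal length in pixels is half the picture's height over the tangent of half this angle, whatever the lens; pixels are square), "cx", "cy" (the principal point, pixels), "R" (3x3) and "t" (3): a world point X has camera coordinates R X + t. Camera axes: x right, y down, z forward; pixel columns grow to the right and rows downward; lengths in m; the calibration is good to about 2 mm. A picture is of the moment at which its call begins. camera_params takes no time and is no camera call.
- ctrl.job_done(): hands the job in, once; it reports no verdict.
The state is a dict: "clock": time; "joints": joint angles; "qvel": joint speeds; "joint_efforts": joint torques, N m; "eef_pos": TCP position; "tcp_rot": TCP orientation; "force": force on the tool from outside, world axes, zero at the start; "ft_torque": the same for the moment, N m; "opening": finger opening in m.
Only numpy, scipy, OpenCV 4.12 (cv2) and the standard library are available. Lean on these libraries where they do the work, as an engineer would, in place of code of your own. Each camera call takes 0.05 s, during which the arm holds its last target.

## Task

The sample pot with the blue lid is to be weighed. Turn the carousel by the orange bar handle on top until that pot stands in the middle of the cover's opening, then take it out through the opening and set it down gently, upright and fully on the round pan of the bench balance, and let go. Leave the other four pots standing in their cups.

Things in the scene. Friction and masses are not known exactly. Their poses are not given: they have to be found in the camera images.
- stand: Fixed carousel frame; origin on the turning axis, at the worktop. Grey foot 284 mm across, 10 mm high. Flat clear cover 95 to 101 mm above the worktop, from 32 to 136 mm from the axis, with steel edge and four posts (107 mm high, up to 142 mm from the axis). Its opening is a sector, 53 degrees either side of this body's -x axis; a pot can be lifted out only there.
- handle (a point): On the turning axis, in the orange bar handle above the cover, 136 mm above the worktop, at grip height. Bar 62 mm long (this point's x axis), 16 mm thick (y), from 110 to 152 mm above the worktop; below it a black round collar 60 mm across. z up. One piece with the turntable: turns either way, several turns, light friction (0.05 Nm), stays where left.
- turntable: White disc 256 mm across, its top 20 mm above the worktop; origin on the axis, 12 mm above the worktop; turns with the handle (same x axis). Five grey cups, inside 53 mm, outside 60 mm, rims 40 mm above the worktop, centres 98 mm from the axis at 180, 252, 324, 36 and 108 degrees from the x axis, counter-clockwise from above. One pot in each.
- blue_pot_mid (a point): Centre (half-way up, on its axis) of the closed sample pot with a BLUE lid and tan body, 66 mm high, body 46 mm across, lid 50 mm across and 13 mm high at the top (its sides can be gripped), 45 to 95 g. z up its axis. In its cup this point is 53 mm above the worktop and the pot's top 86 mm. Starts in one of the cups under the cover.
- pan (a point): Centre of the top face of the balance's round steel pan, 130 mm across, 57 mm above the worktop. z up. The balance is a fixed low white box, 190 mm (this point's x axis) by 170 mm, 44 mm high, with dark display and two keys on its -x side; its middle lies 25 mm from this point along -x. The pan does not give.
- white_pot_a_mid (a point): Centre of a pot with white lid and tan body, same size as the blue-lidded one; to be left in its cup.
- white_pot_b_mid (a point): Centre of the second pot with white lid and tan body, same size as the blue-lidded one; to be left in its cup.
- pink_pot_a_mid (a point): Centre of a pot with white lid and pink body, same size as the blue-lidded one; to be left in its cup.
- pink_pot_b_mid (a point): Centre of the second pot with white lid and pink body, same size as the blue-lidded one; to be left in its cup.
Mind the look-alikes: they are no part of the job. Leave any red look-alike of the part that bears blue_pot_mid alone. Leave any green look-alike of the part that bears white_pot_a_mid alone.

How it is judged:
On the way:
1. the blue-lidded pot, still seated in its cup, stands in the middle of the cover's opening (within 30 mm sideways) (x of blue_pot_mid in the frame of stand below -0.08 m and y of blue_pot_mid in the frame of stand between -0.03 and 0.03 m and z of blue_pot_mid in the frame of stand below 0.058 m and angle between blue_pot_mid's own z axis and vertical below 0.15 rad), for 0.3 s.
At the end, for the whole second after the job is handed in: The blue-lidded pot stands upright (within 0.1 rad), at rest, its axis within 41 mm of the balance pan's centre; each other pot stands in the carousel: centre under 60 mm above the worktop and within 115 mm of the axis, tilt under 0.2 rad (horizontal distance between blue_pot_mid and pan below 0.041 m and z of blue_pot_mid in the frame of pan between 0.029 and 0.038 m and angle between blue_pot_mid's own z axis and vertical below 0.1 rad and linear speed of blue_pot below 0.02 m/s and z of each of white_pot_a_mid, white_pot_b_mid, pink_pot_a_mid, pink_pot_b_mid in the frame of stand below 0.06 m and horizontal distance between each of white_pot_a_mid, white_pot_b_mid, pink_pot_a_mid, pink_pot_b_mid and stand below 0.115 m and angle between each of white_pot_a_mid, white_pot_b_mid, pink_pot_a_mid, pink_pot_b_mid's own z axis and vertical below 0.2 rad); the robot touches nothing.
It fails at once if the blue-lidded pot is dropped or thrown (faster than 0.7 m/s while no finger touches it) (linear speed of blue_pot above 0.7 m/s and contact force between blue_pot and the fingers below 0.05 N).
It also fails if it takes over 61 s, if anything falls off the work surface, if the arm or the gripper's body presses on something with over 40 N, if the wrist force passes 120 N, or if a joint passes its speed limit or range.

## Working session

There is one attempt and no reset: what is moved stays moved. The work goes in short steps, Python scripts to look and compute and a shell command to move; the robot and the scene stay as the last step left them, time stands still between calls to the robot, and variables do not carry over. Pictures are saved under pics/ and viewed, and the job is handed in when it is done.

```bash
ls; mkdir -p pics; python3 - <<'E'
from plant import ctrl
import cv2
s=ctrl.sense();print(s,ctrl.tcp_to_tips)
for n in("side","top"):
    cv2.imwrite(f"pics/{n}0.png",ctrl.capture(n)[:,:,::-1]);print(n,ctrl.camera_params(n))
E
```

```text
pics
{'clock': 0.0, 'joints': array([-1.26590593e+00,  2.64761768e-01,  1.60536935e+00, -1.09220305e-05,
        1.27367453e+00, -3.68816304e-02]), 'qvel': array([ 0.00023686,  0.00014235,  0.00010048, -0.00032306,  0.00056076,
        0.00099346]), 'joint_efforts': array([ 1.61177035e-03, -5.15105081e+01, -3.67315793e+01,  2.66331808e-04,
        1.26299678e-02,  1.68895202e-06]), 'eef_pos': array([ 0.22603817, -0.63532264,  0.25495865]), 'tcp_rot': array([ 9.85433606e-01,  1.70057000e-01, -1.53005335e-04, -1.09588040e-03]), 'force': array([ 0.55239795, -0.53517402, -0.09124104]), 'ft_torque': array([ 0.00334353, -0.00056958,  0.03019762]), 'opening': 0.08507277649225893} 0.025
side {'fovy': 47.97224576067673, 'cx': 257.63609317369185, 'cy': 195.99300434071992, 'R': array([[ 0.94891532, -0.3152759 , -0.01268154],
       [-0.1259341 , -0.34157211, -0.93138021],
       [ 0.28931008,  0.88539799, -0.36382699]]), 't': array([-0.51914004,  0.15738269,  1.1537447 ])}
top {'fovy': 49.87254031153416, 'cx': 259.32024987383153, 'cy': 187.17705626550534, 'R': array([[ 0.01017929, -0.99975199, -0.01980756],
       [-0.99656006, -0.00851354, -0.08243526],
       [ 0.08224618,  0.02057855, -0.99639956]]), 't': array([-0.07310893,  0.50083943,  1.28088549])}
```

View pics/side0.png

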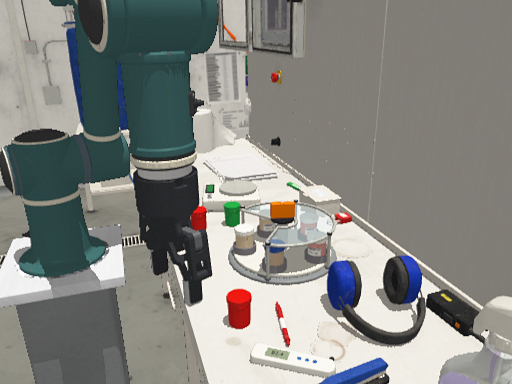

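View pics/top0.png

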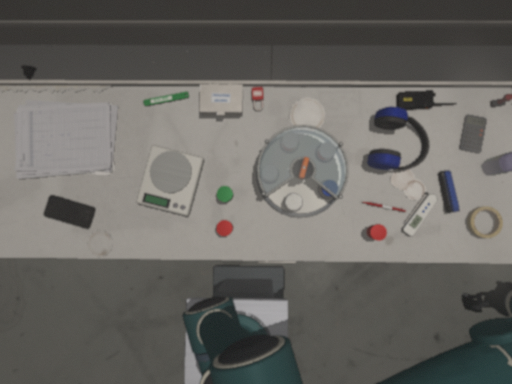

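The top view shows the carousel around (302,170), with the handle at (305,168). The balance is at (171,172). Next I'll enlarge the carousel.

```bash
python3 - <<'E'
import cv2,numpy as np
a=cv2.imread("pics/top0.png")[115:225,130:360];cv2.imwrite("pics/c1.png",cv2.resize(a,None,fx=3.4,fy=3.4,interpolation=cv2.INTER_CUBIC))
b=cv2.imread("pics/side0.png")[170:290,180:360];cv2.imwrite("pics/c2.png",cv2.resize(b,None,fx=4.4,fy=4.4,interpolation=cv2.INTER_CUBIC))
E
```

```text
(no output)
```

View pics/c1.png

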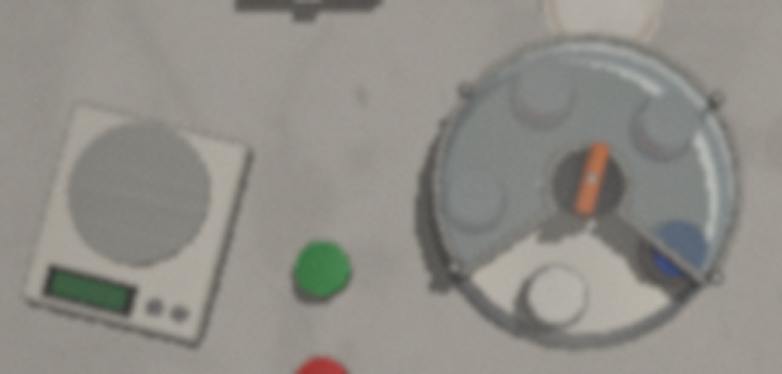

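View pics/c2.png

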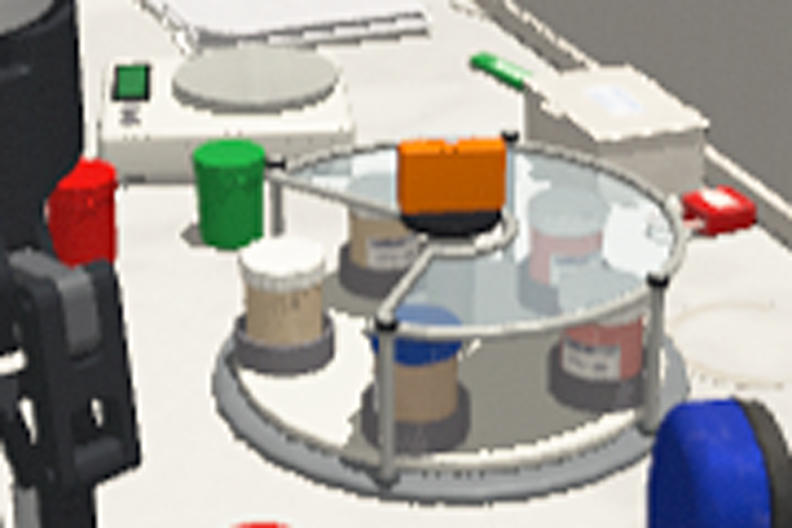

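Candidates for the blue pot: the blue-lidded tan pot under the cover at top (330,188) / side (275,258) is the one meant. The red pots at top (225,228) and (377,232) and the green one at (224,194) are look-alikes, and the headphone cups are also blue. In the enlarged crop it's the only blue lid in a cup. Now I'll measure.

```bash
cat > h.py <<'E'
import numpy as np,cv2
from plant import ctrl
H=384
def ray(n,px,z):
    p=ctrl.camera_params(n);f=H/2/np.tan(np.radians(p['fovy'])/2)
    R=np.array(p['R']);t=np.array(p['t'])
    d=R.T@np.array([(px[0]-p['cx'])/f,(px[1]-p['cy'])/f,1]);c=-R.T@t
    return c+d*(z-c[2])/d[2]
def proj(n,X):
    p=ctrl.camera_params(n);f=H/2/np.tan(np.radians(p['fovy'])/2)
    c=np.array(p['R'])@np.array(X)+np.array(p['t']);return p['cx']+f*c[0]/c[2],p['cy']+f*c[1]/c[2]
def big(m):
    n,l,s,c=cv2.connectedComponentsWithStats(m.astype(np.uint8));i=1+np.argmax(s[1:,4]);return l==i,c[i],s[i]
E
python3 - <<'E'
from h import *
im=cv2.imread("pics/top0.png");hsv=cv2.cvtColor(im,cv2.COLOR_BGR2HSV);h,s,v=[hsv[:,:,i].astype(int) for i in range(3)]
roi=np.zeros(h.shape,bool);roi[120:222,245:360]=1
o,c,st=big(roi&(h<16)&(s>90)&(v>100));print("orange",c,st,ray("top",c,.15))
r=cv2.minAreaRect(np.argwhere(o)[:,::-1].astype(np.float32));print(r)
bp=cv2.boxPoints(r);e=[(bp[i]+bp[(i+1)%4])/2 for i in range(4)];
for q in e:print(q,ray("top",q,.152)[:2])
ys,xs=np.where(o);P=np.array([ray("top",(x,y),.152)[:2] for x,y in zip(xs,ys)]);u,sg,vt=np.linalg.svd(P-P.mean(0));print("handle dir deg",np.degrees(np.arctan2(vt[0,1],vt[0,0])),P.mean(0))
b,c,st=big(roi&(h>100)&(h<130)&(s>70));print("blue",c,st,ray("top",c,.086))
# pan
roi=np.zeros(h.shape,bool);roi[140:220,130:210]=1
print(hsv[172,171],hsv[172,150],hsv[205,185],hsv[160,196])
m=roi&(v<hsv[205,185][2]-25)&(np.abs(v-int(hsv[172,171][2]))<15);p,c,st=big(m);print("pan",c,st,ray("top",c,.057))
print(cv2.minEnclosingCircle(np.argwhere(p)[:,::-1].astype(np.float32)))
# side orange
im=cv2.imread("pics/side0.png");hsv=cv2.cvtColor(im,cv2.COLOR_BGR2HSV);h,s,v=[hsv[:,:,i].astype(int) for i in range(3)]
roi=np.zeros(h.shape,bool);roi[190:230,260:310]=1
o,c,st=big(roi&(h<20)&(s>120));print("side orange",c,st,ray("side",c,.136))
# carousel posts from crop1 px
for q in [(466,90),(716,98),(716,278),(457,267)]:
    x=(130+q[0]/3.4-.35,115+q[1]/3.4-.35);print("post",ray("top",x,.107)[:2])
for q in [(468,270),(690,300)]:pass
E
```

```text
orange [303.94 166.92] [300 157   9  21 100] [ 0.54956428 -0.1972339   0.15      ]
((303.6981201171875, 167.0565948486328), (5.49442195892334, 20.604084014892578), 15.945395469665527)
[301.0566  166.30188] [ 0.55100248 -0.18889721]
[306.52832 157.15094] [ 0.57730539 -0.20435876]
[306.33963 167.81131] [ 0.54680487 -0.20384881]
[300.86792 176.96225] [ 0.5206058  -0.18842095]
handle dir deg 165.82277776235372 [ 0.54931736 -0.197063  ]
blue [325.73913043 192.86956522] [323 190   7   6  23] [ 0.48073766 -0.26769671  0.086     ]
[ 21  13 133] [ 21  19 137] [ 18  19 160] [ 23  18 170]
pan [169.88870704 172.03518822] [ 150  152   41   41 1222] [0.54292431 0.20703546 0.057     ]
((170.5089874267578, 171.77545166015625), 20.523733139038086)
side orange [282.11662531 209.69230769] [270 201  25  18 403] [ 0.54330796 -0.21032414  0.136     ]
post [ 0.63151718 -0.09072894]
post [ 0.62584786 -0.30788193]
post [ 0.46925559 -0.30695572]
post [ 0.47676329 -0.0843097 ]
```

```bash
R="";python3 -m creep '.1 .15 0 0 0 .06;.25 .35 0 0 0 .15;.4 .6 0 0 0 .25;.5 .73 0 0 0 .32;.5 .73 0 0 0 .4;.5 .73 0 0 0 .4;.5 .73 0 0 0 .4' && python3 -m creep '.1 .15 0 0 0 .06;.25 .35 0 0 0 .15;.4 .6 0 0 0 .25;.5 .73 0 0 0 .32;.5 .73 0 0 0 .4;.5 .73 0 0 0 .4;.5 .73 0 0 0 .4'; python3 - <<'E'
from h import *
print(ctrl.sense()['joints'])
E
```

```text
clock: 0.68
eef_pos: [0.3271, -0.4882, 0.2559]
tcp_rot: [0.829, 0.56, 0.0, -0.0]
force: [-0.2, -0.3, -0.1]
opening: 0.0853
clock: 1.27
eef_pos: [0.4269, -0.3422, 0.2558]
tcp_rot: [0.529, 0.848, 0.0, -0.0]
force: [0.4, -0.2, 0.2]
opening: 0.0855
[-7.21311791e-01  2.30310988e-02  1.87852215e+00  6.10094221e-05
  1.24100629e+00 -1.17676961e+00]
```

```bash
python3 -m creep '.1 .15 0 0 0 .06;.25 .35 0 0 0 .15;.4 .6 0 0 0 .25;.615 .72 0 0 0 .32;.615 .72 0 0 0 .414;.615 .72 0 0 0 .414;.615 .72 0 0 0 .414;.615 .72 0 0 0 .414' && python3 - <<'E'
from h import *
print(ctrl.sense()['joints'])
for n in("side","top"):
    im=ctrl.capture(n)[:,:,::-1];cv2.imwrite(f"pics/{n}1.png",im)
a=cv2.imread("pics/top1.png")[115:225,240:370];b=cv2.imread("pics/side1.png")[130:290,190:350]
cv2.imwrite("pics/j1.png",np.hstack([cv2.resize(a,(390,330)),cv2.resize(b,(400,330))]))
E
```

```text
clock: 1.93
eef_pos: [0.5494, -0.199, 0.2555]
tcp_rot: [0.126, 0.992, 0.0, -0.001]
force: [-0.4, -0.2, 0.0]
opening: 0.0856
[-3.90092488e-01  9.49515034e-02  1.80303271e+00 -8.41253265e-05
  1.24500994e+00 -1.70817625e+00]
```

View pics/j1.png

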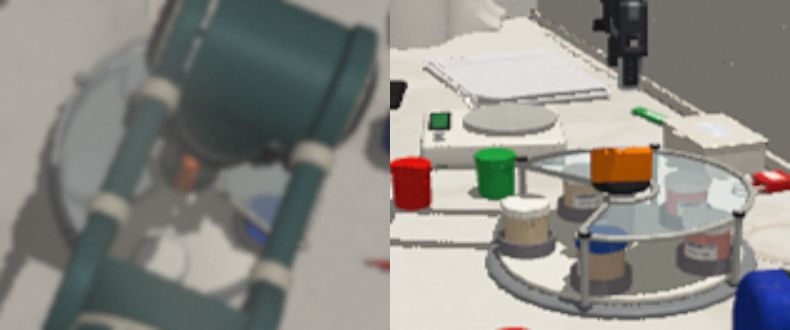

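The side view shows the open gripper straight above the orange bar (column 285 for the tool, 282 for the bar), so I'll go down and grip.

```bash
python3 -m creep '0 0 -.1 0 0 0;0 0 -.25 0 0 0;0 0 -.4 0 0 0;0 0 -.5 0 0 0;0 0 -.567 0 0 0;0 0 -.567 0 0 0;0 0 -.567 0 0 0' && python3 -m creep '0 0 0 0 0 0;0 0 0 0 0 0;0 0 0 0 0 0;0 0 0 0 0 0;0 0 0 0 0 0;0 0 0 0 0 0;0 0 0 0 0 0;0 0 0 0 0 0' -1
```

```text
clock: 2.62
eef_pos: [0.5488, -0.2002, 0.1426]
tcp_rot: [0.129, 0.992, 0.0, -0.001]
force: [-0.0, -0.1, 0.7]
opening: 0.0853
clock: 3.28
eef_pos: [0.5506, -0.1969, 0.1441]
tcp_rot: [0.129, 0.992, 0.003, 0.001]
force: [2.2, 11.7, 4.4]
opening: 0.0153
```

```bash
python3 -m creep '.005 .01 0 0 0 -.03;.005 .01 0 0 0 -.07;.005 .01 0 0 0 -.12;.005 .01 0 0 0 -.17;.005 .01 0 0 0 -.22;.005 .01 0 0 0 -.27;.005 .01 0 0 0 -.32;.005 .01 0 0 0 -.37;.005 .01 0 0 0 -.42;.005 .01 0 0 0 -.46;.005 .01 0 0 0 -.485;.005 .01 0 0 0 -.495' && python3 -m creep '0 0 0 0 0 0;0 0 0 0 0 0;0 0 0 0 0 0' && python3 - <<'E'
from h import *
print(ctrl.sense()['joints'],ctrl.sense()['ft_torque'])
for n in("side","top"):
    im=ctrl.capture(n)[:,:,::-1];cv2.imwrite(f"pics/{n}2.png",im)
a=cv2.imread("pics/top2.png")[115:225,240:370];b=cv2.imread("pics/side2.png")[130:290,190:350]
cv2.imwrite("pics/j2.png",np.hstack([cv2.resize(a,(390,330)),cv2.resize(b,(400,330))]))
E
```

```text
clock: 4.28
eef_pos: [0.5497, -0.1979, 0.1441]
tcp_rot: [0.604, 0.797, -0.0, -0.0]
force: [-5.0, 0.7, 6.3]
opening: 0.0154
clock: 4.53
eef_pos: [0.5497, -0.1979, 0.1441]
tcp_rot: [0.603, 0.798, -0.0, -0.0]
force: [-4.6, 0.6, 7.0]
opening: 0.015
[-3.87979991e-01  1.89463965e-01  1.91222908e+00 -3.70269170e-04
  1.04092138e+00 -6.64646905e-01] [ 0.17871995  0.54096606 -0.02270201]
```

View pics/j2.png

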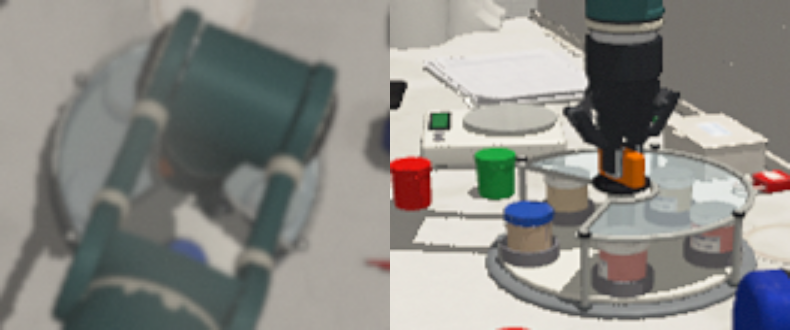

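The blue-lidded pot now stands in the opening, at top (302,198). I'll release the handle, lift and locate the lid.

```bash
python3 -m creep '0 0 0 0 0 0;0 0 0 0 0 0;0 0 0 0 0 0;0 0 0 0 0 0;0 0 0 0 0 0;0 0 0 0 0 0' 1 && python3 -m creep '0 0 .1 0 0 0;0 0 .25 0 0 0;0 0 .4 0 0 0;0 0 .5 0 0 0;.1 0 .5 0 0 -.06;.2 0 .5 0 0 -.12;.2 0 .5 0 0 -.18;.2 0 .5 0 0 -.2;.2 0 .5 0 0 -.2' && python3 - <<'E'
from h import *
for n in("side","top"):
    im=ctrl.capture(n)[:,:,::-1];cv2.imwrite(f"pics/{n}3.png",im)
    hsv=cv2.cvtColor(np.ascontiguousarray(im),cv2.COLOR_BGR2HSV);h,s,v=[hsv[:,:,i].astype(int) for i in range(3)]
    roi=np.zeros(h.shape,bool)
    if n=="top":roi[180:222,265:345]=1
    else:roi[205:250,230:270]=1
    m,c,st=big(roi&(h>100)&(h<130)&(s>100))
    print(n,c,st,ray(n,c,.086 if n=="top" else .082))
    if n=="top": print(cv2.minEnclosingCircle(np.argwhere(m)[:,::-1].astype(np.float32)))
    X=(.4522,-.1955,.086);print("pred",proj(n,X))
a=cv2.imread("pics/top3.png")[115:225,240:370];b=cv2.imread("pics/side3.png")[130:290,190:350]
cv2.imwrite("pics/j3.png",np.hstack([cv2.resize(a,(390,330)),cv2.resize(b,(400,330))]))
E
```

```text
clock: 5.13
eef_pos: [0.5503, -0.1979, 0.1427]
tcp_rot: [0.603, 0.798, -0.0, -0.0]
force: [0.3, -0.1, 0.2]
opening: 0.0852
clock: 5.88
eef_pos: [0.5905, -0.1979, 0.2427]
tcp_rot: [0.756, 0.655, -0.0, -0.0]
force: [0.3, -0.2, -0.4]
opening: 0.0852
side [245.15228426 233.14213198] [236 227  20  13 197] [ 0.44897263 -0.19978704  0.082     ]
pred (np.float64(245.85334275450072), np.float64(230.7938840329513))Traceback (most recent call last):
  File "<stdin>", line 8, in <module>
  File "h.py", line 13, in big
    n,l,s,c=cv2.connectedComponentsWithStats(m.astype(np.uint8));i=1+np.argmax(s[1:,4]);return l==i,c[i],s[i]
                                                                     ~~~~~~~~~^^^^^^^^^
    return _wrapfunc(a, 'argmax', axis=axis, out=out, **kwds)
    return bound(*args, **kwds)
ValueError: attempt to get argmax of an empty sequence
```

```bash
python3 -m creep '-.05 0 0 0 0 -.05;-.15 0 0 0 0 -.11;-.3 .01 0 0 0 -.17;-.45 .02 0 0 0 -.23;-.6 .02 0 0 0 -.29;-.69 .02 0 0 0 -.35;-.69 .02 0 0 0 -.41;-.69 .02 0 0 0 -.47;-.69 .02 0 0 0 -.53;-.69 .02 0 0 0 -.59;-.69 .02 0 0 0 -.65;-.69 .02 0 0 0 -.7' && python3 -m creep '0 0 0 0 0 0;0 0 0 0 0 0' && python3 - <<'E'
from h import *
print(ctrl.sense()['joints'])
for n in("side","top"):
    im=ctrl.capture(n)[:,:,::-1];cv2.imwrite(f"pics/{n}4.png",im)
a=cv2.imread("pics/top4.png")[115:225,240:370];b=cv2.imread("pics/side4.png")[130:290,190:350]
cv2.imwrite("pics/j4.png",np.hstack([cv2.resize(a,(390,330)),cv2.resize(b,(400,330))]))
print(proj("side",(.452,-.194,.086)),proj("top",(.452,-.194,.086)))
E
```

```text
clock: 6.98
eef_pos: [0.452, -0.1939, 0.243]
tcp_rot: [1.0, -0.021, 0.0, 0.0]
force: [-0.2, 0.1, 0.5]
opening: 0.0856
clock: 7.15
eef_pos: [0.4521, -0.1939, 0.2429]
tcp_rot: [1.0, -0.017, 0.0, 0.0]
force: [0.3, 0.3, -0.2]
opening: 0.0857
[-4.55916159e-01 -7.76375083e-02  2.00066650e+00  1.51518942e-05
  1.21844265e+00  1.14830619e+00]
(np.float64(245.60275448767445), np.float64(230.55861833592044)) (np.float64(300.9181100587292), np.float64(202.29007707945772))
```

View pics/j4.png

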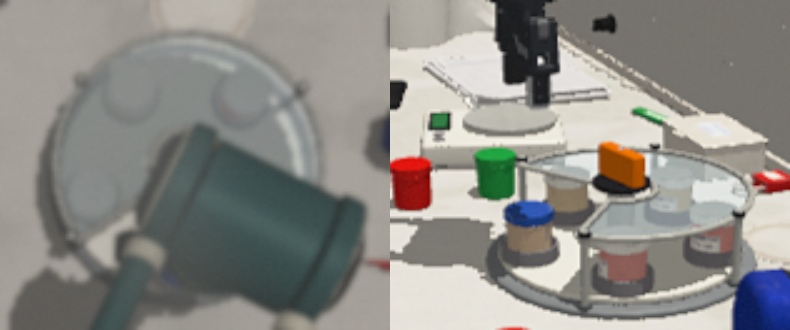

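The side view shows the lid's top at (245,231), matching my prediction for (0.452,-0.194), with the pot seated in the opening. Descending.

```bash
python3 -m creep '0 0 -.1 0 0 0;0 0 -.25 0 0 0;0 0 -.4 0 0 0;0 0 -.5 0 0 0;0 0 -.6 0 0 0;0 0 -.68 0 0 0;0 0 -.74 0 0 0;0 0 -.78 0 0 0;0 0 -.795 0 0 0;0 0 -.795 0 0 0;0 0 -.795 0 0 0' && python3 - <<'E'
from h import *
for n in("side","top"):
    im=ctrl.capture(n)[:,:,::-1];cv2.imwrite(f"pics/{n}5.png",im)
a=cv2.imread("pics/top5.png")[115:225,240:370];b=cv2.imread("pics/side5.png")[130:290,190:350]
cv2.imwrite("pics/j5.png",np.hstack([cv2.resize(a,(390,330)),cv2.resize(b,(400,330))]))
E
```

```text
clock: 8.17
eef_pos: [0.4527, -0.1942, 0.0845]
tcp_rot: [1.0, -0.018, 0.0, 0.0]
force: [0.2, -0.1, 1.2]
opening: 0.0851
```

View pics/j5.png

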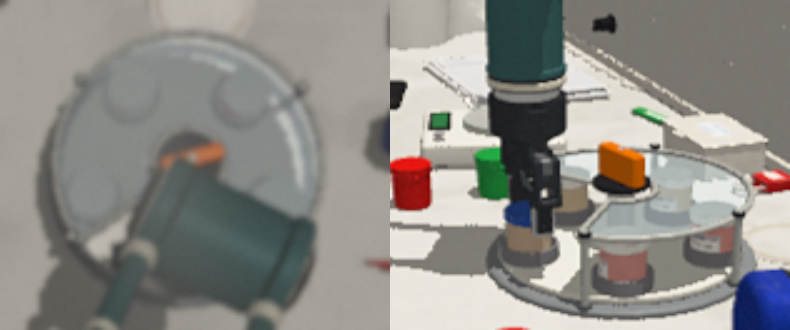

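The fingers straddle the blue lid, so I'll close.

```bash
python3 -m creep '0 0 0 0 0 0;0 0 0 0 0 0;0 0 0 0 0 0;0 0 0 0 0 0;0 0 0 0 0 0;0 0 0 0 0 0;0 0 0 0 0 0;0 0 0 0 0 0' -1 && python3 -m creep '0 0 .02 0 0 0;0 0 .06 0 0 0;0 0 .1 0 0 0;0 0 .15 0 0 0;0 0 .15 0 0 0' && python3 - <<'E'
from h import *
for n in("side","top"):
    im=ctrl.capture(n)[:,:,::-1];cv2.imwrite(f"pics/{n}6.png",im)
a=cv2.imread("pics/top6.png")[115:225,240:370];b=cv2.imread("pics/side6.png")[130:290,190:350]
cv2.imwrite("pics/j6.png",np.hstack([cv2.resize(a,(390,330)),cv2.resize(b,(400,330))]))
E
```

```text
clock: 8.93
eef_pos: [0.4529, -0.1943, 0.0848]
tcp_rot: [1.0, -0.019, 0.001, 0.0]
force: [-0.9, 0.5, 5.8]
opening: 0.0487
clock: 9.35
eef_pos: [0.4538, -0.1947, 0.1165]
tcp_rot: [1.0, -0.019, 0.002, 0.001]
force: [0.2, -0.4, 0.1]
opening: 0.0488
```

View pics/j6.png

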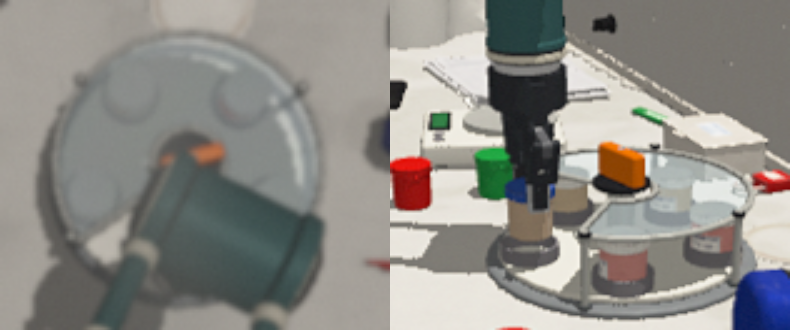

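The pot is rising with the fingers. Next I'll lift it clear and carry it over.

```bash
python3 -m creep '0 0 .05 0 0 0;0 0 .12 0 0 0;0 0 .2 0 0 0;0 0 .3 0 0 0;0 0 .4 0 0 0;0 0 .48 0 0 0;0 0 .52 0 0 0;0 0 .52 0 0 0' && python3 -m creep '0 .04 0 0 0 0;0 .1 0 0 0 0;0 .2 0 0 0 0;.02 .3 0 0 0 0;.05 .4 0 0 0 0;.08 .5 0 0 0 0;.12 .6 0 0 0 0;.16 .7 0 0 0 0;.2 .8 0 0 0 0;.23 .9 0 0 0 0;.25 .97 0 0 0 0;.25 1 0 0 0 0' && python3 -m creep '0 .04 0 0 0 0;.02 .1 0 0 0 0;.05 .2 0 0 0 0;.07 .3 0 0 0 0;.09 .4 0 0 0 0;.11 .5 0 0 0 0;.13 .6 0 0 0 0;.15 .7 0 0 0 0;.17 .8 0 0 0 0;.18 .9 0 0 0 0;.2 .97 0 0 0 0;.2 1 0 0 0 0' && python3 -m creep '0 0 0 0 0 0;0 0 0 0 0 0;0 0 0 0 0 0' && python3 - <<'E'
from h import *
print(ctrl.sense()['joints'])
for n in("side","top"):
    im=ctrl.capture(n)[:,:,::-1];cv2.imwrite(f"pics/{n}7.png",im)
a=cv2.imread("pics/top7.png")[115:225,130:360];b=cv2.imread("pics/side7.png")[100:290,160:350]
cv2.imwrite("pics/j7.png",np.hstack([cv2.resize(a,(400,200)),cv2.resize(b,(400,400))[:200*2][:400]][:1]));cv2.imwrite("pics/s7.png",cv2.resize(b,(590,590)))
for x in[(.543,.206,.057)]:print(proj("side",x),proj("top",x))
E
```

```text
clock: 10.12
eef_pos: [0.4535, -0.1945, 0.2204]
tcp_rot: [1.0, -0.019, 0.002, 0.001]
force: [0.2, 0.0, 0.4]
opening: 0.0486
clock: 11.12
eef_pos: [0.5013, 0.0088, 0.2161]
tcp_rot: [1.0, -0.017, -0.002, -0.001]
force: [0.7, -0.3, -0.1]
opening: 0.0484
clock: 12.12
eef_pos: [0.5426, 0.2078, 0.2176]
tcp_rot: [1.0, -0.018, 0.0, -0.0]
force: [-1.5, -0.4, -1.4]
opening: 0.0488
clock: 12.37
eef_pos: [0.542, 0.2052, 0.2177]
tcp_rot: [1.0, -0.019, -0.0, 0.0]
force: [0.3, -0.8, -0.9]
opening: 0.0488
[ 3.19154034e-01  1.12760648e-01  1.85492598e+00 -5.10392269e-04
  1.17456898e+00  1.92803702e+00]
(np.float64(237.2545628254732), np.float64(185.8966902357525)) (np.float64(170.2237065764674), np.float64(172.0133995681708))
```

View pics/s7.png

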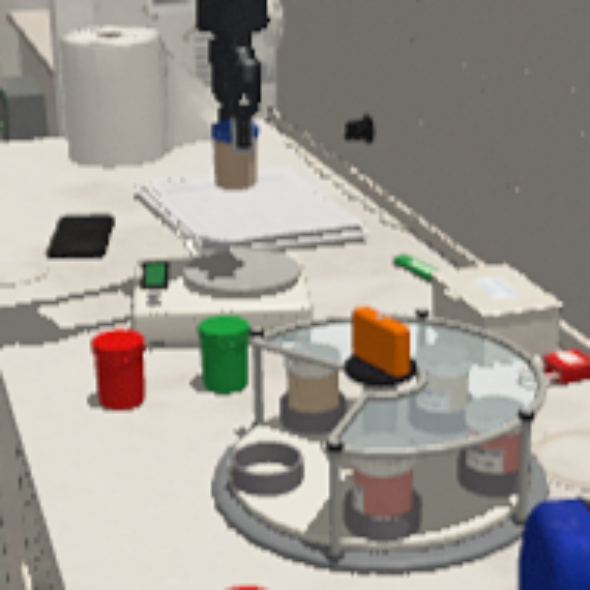

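View pics/top7.png

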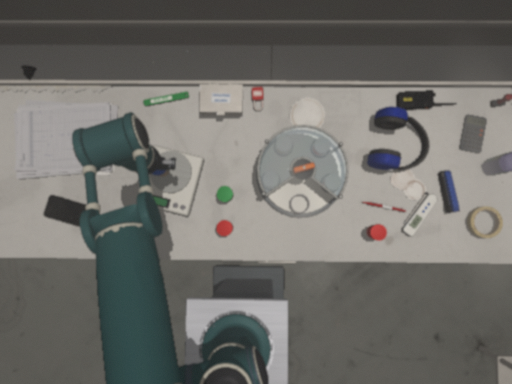

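The pot hangs upright over the pan; the pan's centre is at side (238,187) and the pot at column 236. Lowering it gently.

```bash
python3 -m creep '0 0 -.04 0 0 0;0 0 -.1 0 0 0;0 0 -.18 0 0 0;0 0 -.26 0 0 0;0 0 -.33 0 0 0;0 0 -.39 0 0 0;0 0 -.43 0 0 0;0 0 -.45 0 0 0;0 0 -.45 0 0 0;0 0 -.45 0 0 0' && python3 -m creep '0 0 -.004 0 0 0;0 0 -.008 0 0 0;0 0 -.012 0 0 0;0 0 -.016 0 0 0;0 0 -.02 0 0 0;0 0 -.02 0 0 0'
```

```text
clock: 13.3
eef_pos: [0.5425, 0.2061, 0.128]
tcp_rot: [1.0, -0.019, 0.0, -0.0]
force: [-0.2, 0.0, -0.5]
opening: 0.0485
clock: 13.8
eef_pos: [0.5422, 0.2061, 0.1238]
tcp_rot: [1.0, -0.019, -0.0, 0.0]
force: [0.1, -0.2, -1.2]
opening: 0.0487
```

```bash
for i in 1 2; do python3 -m creep '0 0 -.0025 0 0 0;0 0 -.005 0 0 0;0 0 -.005 0 0 0;0 0 -.005 0 0 0'|grep -E 'eef|force'; done
```

```text
eef_pos: [0.5422, 0.206, 0.1228]
force: [0.1, -0.1, -1.6]
eef_pos: [0.5423, 0.2061, 0.1219]
force: [0.3, 0.7, -0.5]
```

```bash
python3 -m creep '0 0 -.0025 0 0 0;0 0 -.005 0 0 0;0 0 -.005 0 0 0;0 0 -.005 0 0 0'|grep -E 'eef|force'; python3 - <<'E'
from h import *
for n in("side",):
    im=ctrl.capture(n)[:,:,::-1];cv2.imwrite(f"pics/{n}8.png",im)
b=cv2.imread("pics/side8.png")[120:230,180:300]
cv2.imwrite("pics/s8.png",cv2.resize(b,(600,550)))
E
```

```text
eef_pos: [0.5427, 0.2061, 0.1219]
force: [-0.5, -0.5, 5.0]
```

View pics/s8.png

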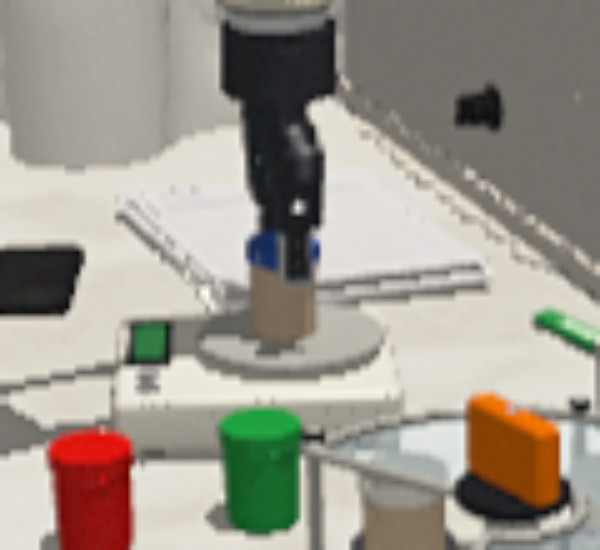

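The force has risen to 5 N and the pot stands near the pan's middle: its base is at crop (283,333), the pan's centre at (291,338). Releasing and retreating straight up.

```bash
python3 -m creep '0 0 0 0 0 0;0 0 0 0 0 0;0 0 0 0 0 0;0 0 0 0 0 0;0 0 0 0 0 0;0 0 0 0 0 0;0 0 0 0 0 0' 1 && python3 -m creep '0 0 .05 0 0 0;0 0 .15 0 0 0;0 0 .3 0 0 0;0 0 .45 0 0 0;0 0 .6 0 0 0;-.15 -.1 .7 0 0 0;-.3 -.3 .7 0 0 0;-.4 -.5 .7 0 0 0;-.4 -.7 .7 0 0 0;-.4 -.9 .7 0 0 0;-.4 -1 .7 0 0 0;-.4 -1 .7 0 0 0' && python3 - <<'E'
from h import *
for n in("side","top"):
    im=ctrl.capture(n)[:,:,::-1];cv2.imwrite(f"pics/{n}9.png",im)
b=cv2.imread("pics/side9.png")[150:290,180:350]
cv2.imwrite("pics/s9.png",cv2.resize(b,(680,560)))
im=cv2.imread("pics/top9.png");hsv=cv2.cvtColor(im,cv2.COLOR_BGR2HSV);h,s,v=[hsv[:,:,i].astype(int) for i in range(3)]
roi=np.zeros(h.shape,bool);roi[140:205,140:205]=1
try:
    m,c,st=big(roi&(h>100)&(h<130)&(s>100));p=ray("top",c,.123);print(c,st,p,np.hypot(*(p[:2]-[.543,.2055])))
except Exception as e:print(e)
E
```

```text
clock: 15.43
eef_pos: [0.5422, 0.206, 0.1207]
tcp_rot: [1.0, -0.019, -0.0, 0.0]
force: [-0.5, -0.1, -0.4]
opening: 0.0854
clock: 16.43
eef_pos: [0.462, 0.0019, 0.2621]
tcp_rot: [1.0, -0.021, 0.001, 0.001]
force: [0.1, 0.1, -0.4]
opening: 0.0854
[164.98387097 170.17204301] [158 163  15  15 186] [0.54051251 0.20574903 0.123     ] 0.0024999278700356567
```

View pics/s9.png

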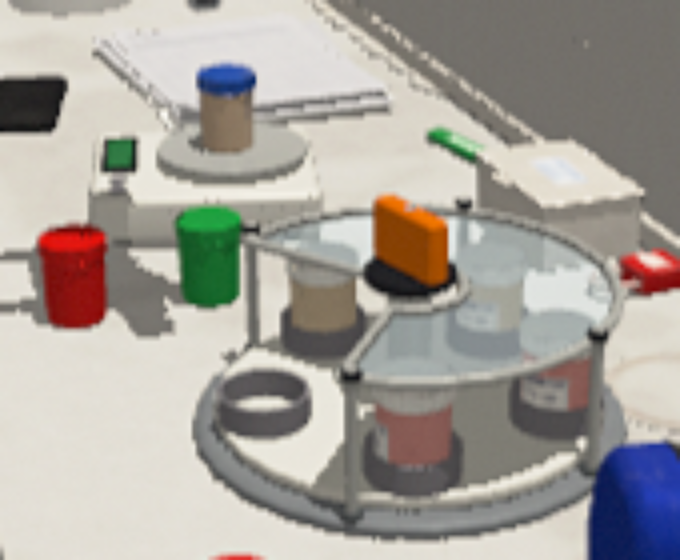

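View pics/top9.png

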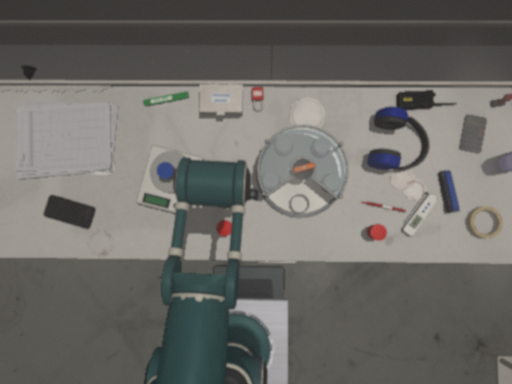

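The pot stands upright on the pan, with its lid at top (165,170), about 2.5 mm off centre. The other four are in their cups, and the arm is clear and at rest.

```bash
python3 -m creep '0 0 0 0 0 0;0 0 0 0 0 0;0 0 0 0 0 0' && python3 -c "
from plant import ctrl
ctrl.job_done()"
```

```text
clock: 16.78
eef_pos: [0.4623, 0.0072, 0.2609]
tcp_rot: [1.0, -0.018, -0.0, -0.0]
force: [0.1, 0.2, -0.8]
opening: 0.0855
the job is handed in; nothing more can be done
```

The blue-lidded pot is standing upright on the balance pan, and I handed the job in at about 17 s of the 61 s allowed. I turned the carousel about 59° clockwise by the orange handle to bring the pot into the opening. Then I gripped it by its lid, lifted it out, set it down with about 5 N of contact and let go.

- **Last checks:** The pot's axis measured about 2.5 mm from the pan centre. The other four pots were still in their cups, and the gripper was open and clear of everything.
- **Checks that failed or disagreed:** The arm blocked the top camera when I went to locate the lid, so the grasp relied on the side view and the handle geometry, which agreed to within about 1 to 2 pixels. My first rough fix of the handle from the side view was about 14 mm off the top view. I used the top view, and closing on the bar confirmed it.

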